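Set the slide's handwheel to the pointer, play taken up

TASK

Two handwheel slides stand on the bench; work only the one with the larger handwheel and leave the smaller handwheel as it is. By its upright black handle, turn the larger handwheel anticlockwise (seen from above) until the handle stands about an eighth of a turn past the fixed steel pointer, then bring it back clockwise, turning only that way, until the handle stands in line with the pointer, so that the play in the drive is taken up. Then let go, leaving it there.

Things in the scene. Friction and masses are not known exactly. Their poses are not given: they have to be found in the camera images.
- big_handle (a point): Centre of the free-spinning upright black handle (24 mm dia, 56 tall) of the larger handwheel, a level aluminium disc 150 mm across; 58 mm from the wheel's upright axis, 122 mm above the bench (disc's face 90, nothing else on it above 95). Starts 24 to 85 degrees clockwise of the pointer, from above; goes 97 degrees either side. Takes 2 N in the play, 8 N beyond; stays put. Ignore its rotation.
- big_pointer (a point): Tip of the fixed flat steel pointer at the larger wheel's rim, 89 mm above the bench. Its x axis is level, from the tip to the wheel's axis 79 mm away; z up. In line: the handle lies straight between tip and wheel axis. Pointer and bracket lie outside the rim (within 38 mm of it), no higher than the disc's face; the grey housing is below, rail and carriage opposite the pointer.
- big_wheel (a joint): Play of the larger wheel on its drive shaft, rad, -0.17 to +0.17, positive anticlockwise from above. Within it the shaft and carriage stay still; at +0.17 the wheel drives them anticlockwise, at -0.17 clockwise. After more than 0.34 rad of clockwise turning it reads -0.17: play taken up.
- small_handle (a point): Centre of the upright black handle (16 mm dia, 36 tall) of the other, smaller handwheel, a disc 96 mm across on a smaller slide of the same make; 112 mm above the bench, 34 mm from its wheel's axis. Not to be turned.

How it is judged (in metres and radians):
On the way:
1. the larger handwheel's handle is turned anticlockwise past the pointer by at least 30 degrees (y of big_handle in the frame of big_pointer below -0.029 m and x of big_handle in the frame of big_pointer below 0.079 m), for 0.05 s.
At the end, for the whole second after the job is handed in: The larger handwheel's handle stands in line with the pointer to within 12 mm sideways (about 12 degrees), let go, with the play taken up clockwise: the play joint reads less than -0.05 rad (y of big_handle in the frame of big_pointer between -0.012 and 0.012 m and x of big_handle in the frame of big_pointer below 0.05 m and value of joint big_wheel below -0.05 rad); the robot touches nothing.
It fails at once if the smaller handwheel's handle is moved by more than 15 mm (distance of small_handle from where it was at the start of the episode above 0.015 m).
It also fails if it takes over 35 s, if anything falls off the work surface, if the arm or the gripper's body presses on something with over 40 N, if the wrist force passes 120 N, or if a joint passes its speed limit or range.

ROBOT

A 6-joint arm with a two-finger parallel gripper is mounted at the origin on the work surface. World frame = base frame: x ahead of the robot, y to its left, z up, the work surface at z = 0. Lengths are in mm, angles in rad, forces in N, time in s.
With the tool pointing down it reaches from about 300 to 775 mm from the base axis. Payload 14.6 kg.
Tool frame: the origin (TCP) lies between the finger pads; the fingertips stand 17 mm ahead of it and the grasp point (between the pads) lies 2 mm behind it (manip.tip_reach is the distance from the TCP to the fingertips, in mm); z points along the fingers, y is the line along which they close (so a half turn about z gives the same grasp; the last joint's range is limited). The gripper opens to 94 mm and grips with 3 to 60 N. Pads are 16 mm wide; open, the fingers measure 119 mm over their backs; the gripper's body (75 mm by 177 mm) begins 78 mm behind the grasp point.
Start: joints at [1.163, 0.3, 1.521, -0, 1.321, -0.067], TCP at [183.83, 518.359, 222.446] pointing down, gripper open.
Joint ranges: [-3.03, 3.03], [-0.79, 2.21], [0.23, 2.52], [-1.04, 4.18], [0, 3.07], [-2.55, 2.55]. Speed limits (rad/s): [2.22, 2.22, 2.57, 3.14, 3.14, 3.14].

INTERFACE

Orientations are given as [roll, pitch, yaw] about the fixed x, y, z axes, in that order (R = Rz(yaw) Ry(pitch) Rx(roll)).
In Python, from cell import manip, viewer gives the robot as it stands.
- The arm moves only by the tool apply_moves, never from a script. Its argument "moves" is a list of rows, each a list of 3 entries, a list of its own where there are three numbers: the shift along the tool's x, y, z each as a share of 0.25 m, from -1 to 1, then the turn, a rotation vector about the tool's x, y, z each as a share of pi rad, from -1 to 1, then the closure, from 0 (fully open) to 1 (shut). In form: [[[dx, dy, dz], [wx, wy, wz], grip], ...]. A call has 1 to 12 rows; each row is the pose to reach, as a shift and turn from the pose commanded when the call began, along the tool's axes at that moment, turning the shorter way round; what a row does not reach only later rows make up. A row lasts 1/12 s, in which the tool goes at most 41.7 mm and 7.16 degrees, less where a joint would pass 70% of its speed; a pose out of reach is approached as far as the arm can. A call with a number of a shift or a turn outside -1 to 1 is refused whole. A call with a gripper value outside its range is refused whole. The fingers move at their own pace and stop on an object; "squeeze" is the grip in N (left out, the last holds). Time passes only in rows, so rows that repeat a pose let the fingers close. It gives the time, the measured TCP pose, the force, the opening and the grip force at its end, in the units of the state.
- manip.read_state(): the state, without advancing time (a new reading comes with each control period).
- viewer.camera(name): name is "scene" or "top" or "wrist"; returns the picture (400x640x3 uint8, blue, green, red); there is no depth.
- viewer.camera_info(name): a dict with "camera_matrix" (3x3 intrinsics, pixels), "R" (3x3) and "t" (3): a world point X has camera coordinates R X + t. Camera axes: x right, y down, z forward; pixel columns grow to the right and rows downward; lengths in mm; the calibration is good to about 2 mm. A picture is of the moment at which its call begins: read the wrist's pose just before it. camera_info takes no time and is no camera call; for the wrist camera it gives the pose at the moment of the call.
- manip.sign_off(): hands the job in; it is judged then, once.
The state is a dict: "clock": time; "joints": joint angles; "qd": joint speeds; "effort": joint torques, N m; "eef_pos": TCP position; "eef_rot": TCP orientation; "wrist_force": force on the tool from outside, world axes, zero at the start; "moment": the same for the moment, N m; "finger_gap": finger opening in mm; "finger_force": force on a finger pad.
Only numpy, scipy, OpenCV 4.12 (cv2) and the standard library are available. Lean on these libraries where they do the work, as an engineer would, in place of code of your own. Each camera call takes 0.05 s, during which the arm holds its last target. There are 200 camera calls.

## Working session

There is one attempt and no reset: what is moved stays moved. The work goes in short steps, Python scripts to look and compute and a tool call to move; the robot and the scene stay as the last step left them, time stands still between calls to the robot, and variables do not carry over. Pictures are saved under pics/ and viewed, at most 10 in all, crops included, and the job is handed in when it is done.

Besides the shell and the picture viewer there is one more tool, called after ">>>" by a JSON object that holds its "method" and its "body". apply_moves: Moves the arm, as the interface text tells. Shift numbers are shares of 0.25 m and turn numbers shares of pi rad, none past 1 either way. Its arguments: {"type":"object","properties":{"moves":{"type":"array"},"squeeze":{"type":"number"}},"required":["moves"]}

```bash
mkdir -p pics
python3 - <<'E'
from cell import manip, viewer
import cv2,numpy as np
for n in("top","scene"):
    cv2.imwrite(f"pics/{n}0.png",viewer.camera(n))
    i=viewer.camera_info(n);print(n,i)
s=manip.read_state();print(s)
E
```

```text
top {'camera_matrix': array([[389.07390449,   0.        , 326.45878152],
       [  0.        , 389.07390449, 202.63461926],
       [  0.        ,   0.        ,   1.        ]]), 'R': array([[-0.01414925, -0.99906521, -0.04084736],
       [-0.98788536,  0.02028135, -0.15385442],
       [ 0.15453904,  0.03817559, -0.98724886]]), 't': array([ 23.08405122, 556.27190055, 903.14290453])}
scene {'camera_matrix': array([[438.42609907,   0.        , 328.88042724],
       [  0.        , 438.42609907, 195.74111665],
       [  0.        ,   0.        ,   1.        ]]), 'R': array([[ 0.75499945,  0.65570966,  0.00454728],
       [ 0.39135577, -0.4450303 , -0.80547421],
       [-0.52613354,  0.60991219, -0.59261339]]), 't': array([-403.06359944, -103.57693805, 1129.23644319])}
{'clock': 0.1, 'joints': array([ 1.16338158e+00,  3.00415822e-01,  1.52150732e+00, -2.64043663e-05,
        1.32071088e+00, -6.65830651e-02]), 'qd': array([ 2.31221237e-05, -7.60361353e-04, -1.73380516e-03,  1.15092378e-03,
        2.28681165e-03, -1.07937507e-03]), 'effort': array([ 1.82260206e-03, -5.32642508e+01, -3.53282726e+01,  7.08828284e-02,
        2.35389947e-02, -8.43940393e-05]), 'eef_pos': array([183.76303426, 518.16265342, 221.94784599]), 'eef_rot': array([-3.14055188e+00, -4.37672078e-05,  2.80076749e+00]), 'wrist_force': array([0.21173502, 0.26554884, 0.2723683 ]), 'moment': array([ 0.05401918,  0.00743368, -0.03813257]), 'finger_force': 0.0, 'finger_gap': 93.91947397649773}
```

View pics/top0.png

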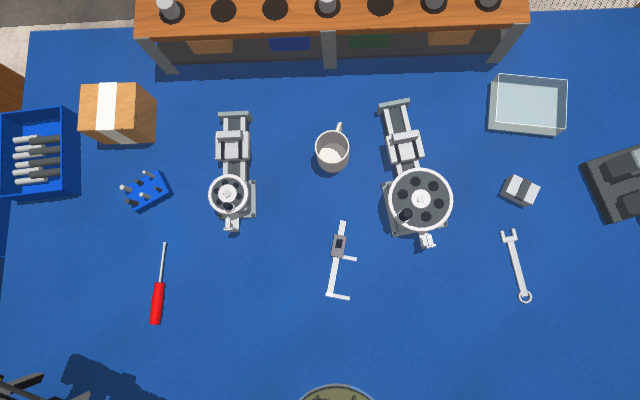

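View pics/scene0.png

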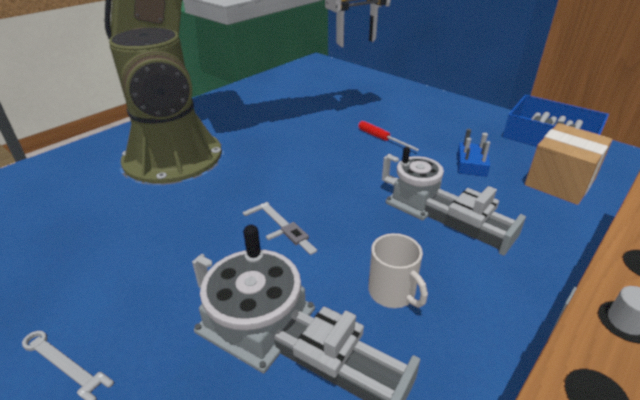

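The top view shows the big wheel at about (420,199), its handle at (404,214) and the pointer at about (427,240). The small wheel is at (229,194). The scene view shows the handle standing at (252,241). I'll enlarge the big wheel.

```bash
cat > h.py <<'E'
import numpy as np
from cell import viewer
def ray(n,u,v,z):
    i=viewer.camera_info(n);K,R,t=i['camera_matrix'],np.array(i['R']),np.array(i['t'])
    c=-R.T@t; d=R.T@np.linalg.inv(K)@[u,v,1]
    return (c+d*(z-c[2])/d[2])
def proj(n,X):
    i=viewer.camera_info(n);p=i['camera_matrix']@(i['R']@np.array(X)+i['t']);return p[:2]/p[2]
E
python3 - <<'E'
import cv2
a=cv2.imread("pics/top0.png")[150:260,370:470]
b=cv2.imread("pics/scene0.png")[215:325,190:310]
a=cv2.resize(a,None,fx=5,fy=5,interpolation=2)[:550];cv2.imwrite("pics/a.png",a)
from h import *
for u,v,z in((420,199,90),(404,214,150),(427,237,89)):print(ray("top",u,v,z))
for u,v,z in((250,282,90),(251,230,150)):print(ray("scene",u,v,z))
E
```

```text
[ 553.34314055 -203.07849774   90.        ]
[ 512.04891236 -155.50132441  150.        ]
[ 466.22525624 -214.52812336   89.        ]
[ 551.84722328 -202.9217055    90.        ]
[ 519.1692231  -164.74292006  150.        ]
```

View pics/a.png

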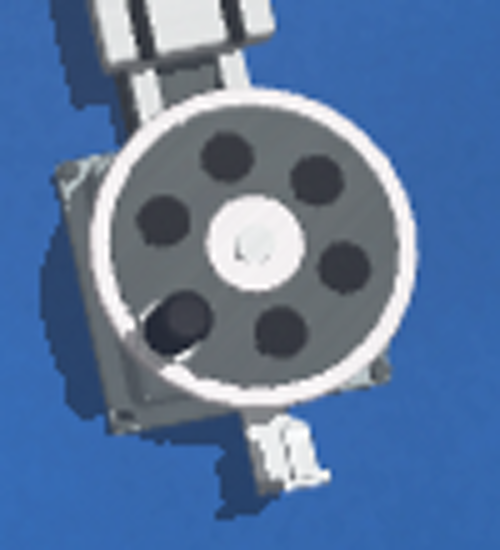

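>>> {"method": "apply_moves", "body": {"moves": [[[-0.69,-0.76,-0.1],[0,0,0],0],[[-0.69,-0.76,-0.1],[0,0,0],0],[[-0.69,-0.76,-0.1],[0,0,0],0],[[-0.69,-0.76,-0.1],[0,0,0],0],[[-0.69,-0.76,-0.1],[0,0,0],0],[[-0.69,-0.76,-0.1],[0,0,0],0],[[-0.69,-0.76,-0.1],[0,0,0],0]]}}

```text
clock: 0.68
eef_pos: [284.2, 277.9, 248.0]
eef_rot: [3.141, 0.001, 2.798]
wrist_force: [-0.3, 1.3, -1.3]
finger_gap: 94.0
finger_force: 0.0
```

>>> {"method": "apply_moves", "body": {"moves": [[[-0.69,-0.76,-0.1],[0,0,0],0],[[-0.69,-0.76,-0.1],[0,0,0],0],[[-0.69,-0.76,-0.1],[0,0,0],0],[[-0.69,-0.76,-0.1],[0,0,0],0],[[-0.69,-0.76,-0.1],[0,0,0],0],[[-0.69,-0.76,-0.1],[0,0,0],0],[[-0.69,-0.76,-0.1],[0,0,0],0]]}}

```text
clock: 1.27
eef_pos: [383.4, 40.8, 272.8]
eef_rot: [-3.141, 0.001, 2.797]
wrist_force: [0.7, -0.3, -0.2]
finger_gap: 94.2
finger_force: 0.0
```

>>> {"method": "apply_moves", "body": {"moves": [[[-0.69,-0.76,-0.1],[0,0,0],0],[[-0.69,-0.76,-0.1],[0,0,0],0],[[-0.69,-0.76,-0.1],[0,0,0],0],[[-0.69,-0.76,-0.1],[0,0,0],0],[[-0.69,-0.76,-0.1],[0,0,0],0],[[-0.69,-0.76,-0.1],[0,0,0],0],[[-0.69,-0.76,-0.1],[0,0,0],0],[[-0.69,-0.76,-0.1],[0,0,0],0]]}}

```text
clock: 1.93
eef_pos: [481.5, -193.1, 296.4]
eef_rot: [3.141, -0.002, 2.798]
wrist_force: [-0.7, 1.2, -1.0]
finger_gap: 94.0
finger_force: 0.0
```

Run:
```python
from h import *
from cell import manip
import cv2
s=manip.read_state();print(s['clock'],s['eef_pos'],s['eef_rot'],s['joints'])
i=viewer.camera_info("wrist");print(-i['R'].T@i['t'])
np.savez("w.npz",**i)
cv2.imwrite("pics/w1.png",viewer.camera("wrist"))
```

```text
1.9333 [ 481.51922735 -193.1393628   296.39440738] [ 3.14137073e+00 -1.72815712e-03  2.79841233e+00] [-4.52078675e-01  1.83359711e-01  1.49398879e+00  3.29664128e-05
  1.46598619e+00 -1.67969796e+00]
[ 411.86432853 -167.40805185  458.74716689]
```

View pics/w1.png

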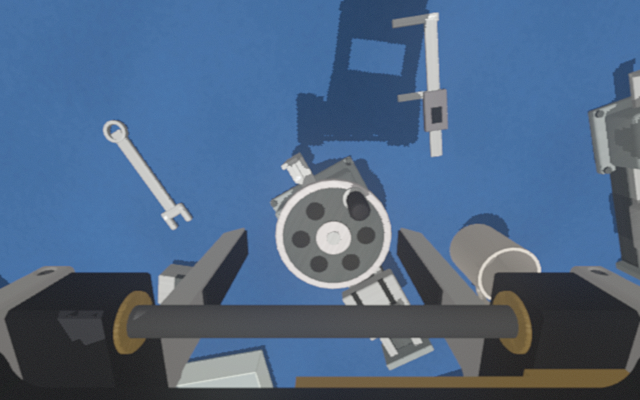

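The wrist view shows the big wheel at (333,234), the handle at about (357,204) and the pointer and bracket at about (300,170). I'll enlarge that part.

Run:
```python
import cv2
a=cv2.imread("pics/w1.png")[145:245,265:398]
cv2.imwrite("pics/w1c.png",cv2.resize(a,None,fx=6,fy=6,interpolation=2))
```

```text
(no output)
```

View pics/w1c.png

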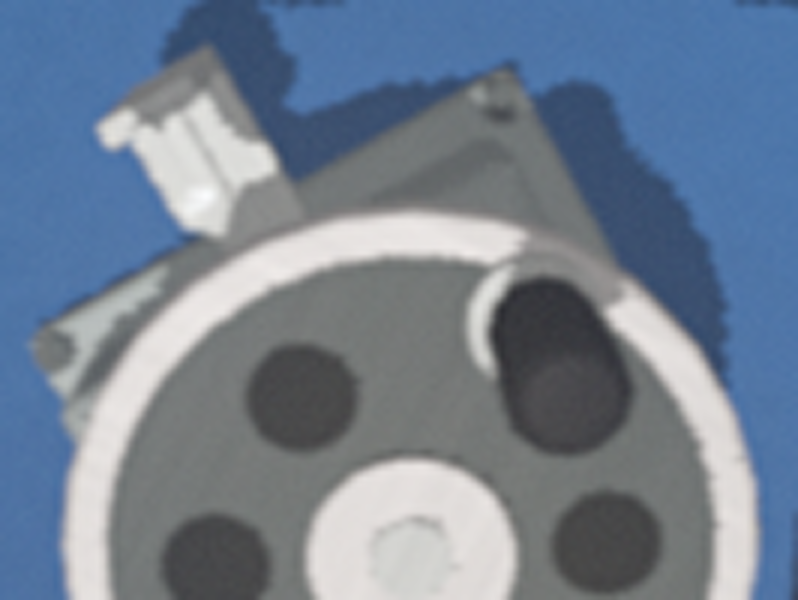

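Run:
```python
from h import *
w=dict(np.load("w.npz"))
viewer.camera_info=(lambda f:lambda n: w if n=="wrist" else f(n))(viewer.camera_info)
import cv2
im=cv2.imread("pics/w1.png").astype(int)
m=((im.min(2)>175)*255).astype(np.uint8); m[:170]=0
cs,_=cv2.findContours(m,cv2.RETR_EXTERNAL,cv2.CHAIN_APPROX_NONE)
# rim: outer edge points -> world on z=90 , circle fit
P=[]
for a in np.arange(0,360,4):
    for r in range(70,45,-1):
        u,v=333.3+r*np.cos(np.radians(a)),234+r*np.sin(np.radians(a))
        if im[int(round(v)),int(round(u))].min()>185: P.append(ray("wrist",u,v,90)[:2]);break
P=np.array(P)
from scipy.optimize import least_squares
f=least_squares(lambda p:np.hypot(*(P-p[:2]).T)-p[2],[550,-203,75],loss='soft_l1');c=f.x;print("wheel",c,len(P))
c=c[:2]
t=ray("wrist",301,184,89)[:2];h=ray("wrist",359.2,210.3,150)[:2]
hs=ray("top",404.8,213.5,150)[:2]
for n,p in(("tip",t),("h",h),("htop",hs)):
    d=p-c;print(n,p,np.hypot(*d),np.degrees(np.arctan2(d[1],d[0])))
```

```text
wheel [ 553.0337713  -202.46644554   73.29038941] 85
tip [ 474.57751253 -217.07420663] 79.80458147324079 -169.45287711528894
h [ 511.33691627 -161.05484145] 58.766901163550884 135.19665399296522
htop [ 513.08800139 -157.23964282] 60.341761804444744 131.45197956733475
```

>>> {"method": "apply_moves", "body": {"moves": [[[-0.072,0.16,0.1],[0,0,0],0],[[-0.072,0.16,0.2],[0,0,0],0],[[-0.072,0.16,0.3],[0,0,0],0],[[-0.072,0.16,0.4],[0,0,0],0],[[-0.072,0.16,0.5],[0,0,0],0],[[-0.072,0.16,0.6],[0,0,0],0],[[-0.072,0.16,0.69],[0,0,0],0],[[-0.072,0.16,0.69],[0,0,0],0],[[-0.072,0.16,0.69],[0,0,0],0]], "squeeze": 25}}

```text
clock: 2.73
eef_pos: [511.0, -158.6, 125.1]
eef_rot: [3.141, -0.001, 2.802]
wrist_force: [1.0, 0.1, 0.4]
finger_gap: 93.8
finger_force: 0.0
```

Run:
```python
from h import *
from cell import manip
import cv2
s=manip.read_state();print(s['clock'],s['eef_pos'],s['eef_rot'])
cv2.imwrite("pics/w2.png",viewer.camera("wrist"))
```

```text
2.7333 [ 511.00048441 -158.61545401  125.13063155] [ 3.14145529e+00 -1.40264908e-03  2.80222808e+00]
```

View pics/w2.png

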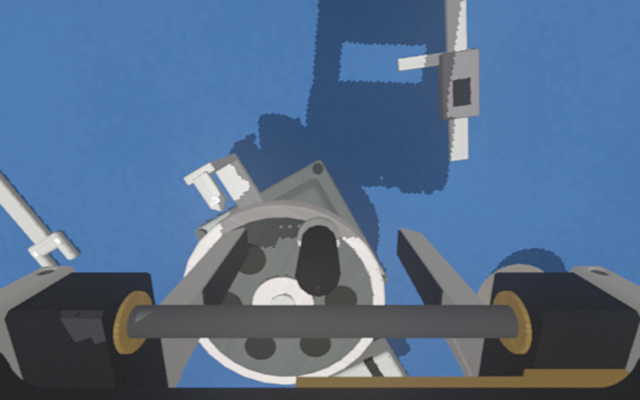

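The handle, at (319,258), sits centred between the fingers, so I'll close them.

>>> {"method": "apply_moves", "body": {"moves": [[[0,0,0],[0,0,0],1],[[0,0,0],[0,0,0],1],[[0,0,0],[0,0,0],1],[[0,0,0],[0,0,0],1],[[0,0,0],[0,0,0],1],[[0,0,0],[0,0,0],1],[[0,0,0],[0,0,0],1],[[0,0,0],[0,0,0],1],[[0,0,0],[0,0,0],1],[[0,0,0],[0,0,0],1]], "squeeze": 25}}

```text
clock: 3.62
eef_pos: [511.4, -160.1, 124.9]
eef_rot: [-3.142, -0.0, 2.801]
wrist_force: [0.3, -1.0, -0.5]
finger_gap: 30.7
finger_force: 0.0
```

Run:
```python
from h import *
from cell import manip
s=manip.read_state();p=s['eef_pos'];y=s['eef_rot'][2];print(s['clock'],p,y,s['finger_gap'],s['finger_force'],s['wrist_force'])
c=np.array([553,-202.5]);d=p[:2]-c;print(np.hypot(*d),np.degrees(np.arctan2(d[1],d[0])))
X=np.array([np.cos(y),np.sin(y)]);Y=np.array([np.sin(y),-np.cos(y)])
for a in np.r_[142:235:7,234]:
    q=c+58*np.array([np.cos(np.radians(a)),np.sin(np.radians(a))])-p[:2]
    print(a,round(q@X/250,3),round(q@Y/250,3))
```

```text
3.6167 [ 511.37928782 -160.14327112  124.91659221] 2.800802801584662 30.665707727832167 0.0 [ 0.30163616 -0.96796242 -0.52087643]
59.38329869179062 134.49784644048444
142 0.007 -0.031
149 0.014 -0.058
156 0.018 -0.086
163 0.018 -0.114
170 0.015 -0.142
177 0.009 -0.17
184 -0.001 -0.197
191 -0.014 -0.222
198 -0.03 -0.245
205 -0.048 -0.267
212 -0.069 -0.286
219 -0.092 -0.302
226 -0.117 -0.315
233 -0.144 -0.325
234 -0.148 -0.327
```

>>> {"method": "apply_moves", "body": {"moves": [[[0,0,0],[0,0,0],1],[[0,0,0],[0,0,0],1],[[0,0,0],[0,0,0],1],[[0,0,0],[0,0,0],1]], "squeeze": 25}}

```text
clock: 3.95
eef_pos: [511.4, -160.2, 124.9]
eef_rot: [-3.142, 0.0, 2.801]
wrist_force: [0.2, -0.4, -1.0]
finger_gap: 23.6
finger_force: 25.0
```

>>> {"method": "apply_moves", "body": {"moves": [[[0.004,-0.016,0],[0,0,0],1],[[0.007,-0.031,0],[0,0,0],1],[[0.011,-0.045,0],[0,0,0],1],[[0.014,-0.058,0],[0,0,0],1],[[0.016,-0.072,0],[0,0,0],1],[[0.018,-0.086,0],[0,0,0],1],[[0.018,-0.1,0],[0,0,0],1],[[0.018,-0.114,0],[0,0,0],1],[[0.017,-0.128,0],[0,0,0],1],[[0.015,-0.142,0],[0,0,0],1],[[0.012,-0.156,0],[0,0,0],1],[[0.009,-0.17,0],[0,0,0],1]], "squeeze": 25}}

```text
clock: 4.95
eef_pos: [493.5, -198.7, 125.0]
eef_rot: [3.141, -0.005, 2.801]
wrist_force: [-12.4, 7.6, 10.5]
finger_gap: 23.5
finger_force: 25.0
```

```bash
cat > r.py <<'E'
from h import *
from cell import manip
import sys
s=manip.read_state();p=s['eef_pos'];y=s['eef_rot'][2];print(s['clock'],p,y,s['finger_gap'],s['finger_force'],s['wrist_force'])
c=np.array([553,-202.5]);d=p[:2]-c;print(np.hypot(*d),np.degrees(np.arctan2(d[1],d[0]))%360)
X=np.array([np.cos(y),np.sin(y)]);Y=np.array([np.sin(y),-np.cos(y)])
a0,a1,n=map(float,sys.argv[1:])
for a in np.linspace(a0,a1,int(n)):
    q=c+58*np.array([np.cos(np.radians(a)),np.sin(np.radians(a))])-p[:2]
    print(round(a),round(q@X/250,3),round(q@Y/250,3))
E
python3 r.py 182 234 11
```

```text
4.95 [ 493.45638982 -198.70540454  124.96237964] 2.8009918420971944 23.46891641448815 25.003681785249228 [-12.40883504   7.6435995   10.4940144 ]
59.6643986651382 176.3535853135747
182 -0.014 -0.02
187 -0.022 -0.039
192 -0.033 -0.057
198 -0.045 -0.075
203 -0.058 -0.091
208 -0.073 -0.106
213 -0.089 -0.119
218 -0.106 -0.131
224 -0.125 -0.142
229 -0.144 -0.15
234 -0.164 -0.157
```

>>> {"method": "apply_moves", "body": {"moves": [[[-0.01,-0.02,0],[0,0,0],1],[[-0.018,-0.039,0],[0,0,0],1],[[-0.028,-0.057,0],[0,0,0],1],[[-0.04,-0.075,0],[0,0,0],1],[[-0.053,-0.091,0],[0,0,0],1],[[-0.068,-0.106,0],[0,0,0],1],[[-0.084,-0.119,0],[0,0,0],1],[[-0.101,-0.131,0],[0,0,0],1],[[-0.12,-0.142,0],[0,0,0],1],[[-0.139,-0.15,0],[0,0,0],1],[[-0.159,-0.157,0],[0,0,0],1],[[-0.159,-0.157,0],[0,0,0],1]]}}

```text
clock: 5.95
eef_pos: [518.9, -250.9, 125.0]
eef_rot: [-3.14, -0.001, 2.8]
wrist_force: [-6.3, -5.9, 3.3]
finger_gap: 23.6
finger_force: 25.0
```

```bash
python3 r.py 230 190.5 11
```

```text
5.95 [ 518.85547527 -250.94544371  125.01903766] 2.8003253084589055 23.622465589230004 25.002222145631094 [-6.32487752 -5.90525334  3.30177324]
59.26895970900233 234.82367964384827
230 0.017 0.011
226 0.032 0.017
222 0.046 0.024
218 0.06 0.032
214 0.073 0.041
210 0.086 0.051
206 0.098 0.062
202 0.109 0.073
198 0.119 0.086
194 0.128 0.099
190 0.137 0.112
```

>>> {"method": "apply_moves", "body": {"moves": [[[0.017,0.01,0],[0,0,0],1],[[0.032,0.016,0],[0,0,0],1],[[0.046,0.023,0],[0,0,0],1],[[0.06,0.031,0],[0,0,0],1],[[0.073,0.04,0],[0,0,0],1],[[0.086,0.05,0],[0,0,0],1],[[0.098,0.061,0],[0,0,0],1],[[0.109,0.072,0],[0,0,0],1],[[0.119,0.085,0],[0,0,0],1],[[0.128,0.098,0],[0,0,0],1],[[0.136,0.11,0],[0,0,0],1],[[0.136,0.11,0],[0,0,0],1]]}}

```text
clock: 6.95
eef_pos: [494.5, -213.4, 125.1]
eef_rot: [-3.139, -0.004, 2.801]
wrist_force: [-17.2, -5.5, 10.3]
finger_gap: 23.5
finger_force: 25.0
```

```bash
python3 r.py 190.5 190.5 1
python3 - <<'E'
from cell import viewer
import cv2
cv2.imwrite("pics/w3.png",viewer.camera("wrist")[100:400])
E
```

```text
6.95 [ 494.51903938 -213.364061    125.11254777] 2.800568740199658 23.462769795077367 25.010385315399617 [-17.16128159  -5.53376831  10.26132517]
59.481514579359136 190.52392019494962
190 -0.005 0.003
```

View pics/w3.png

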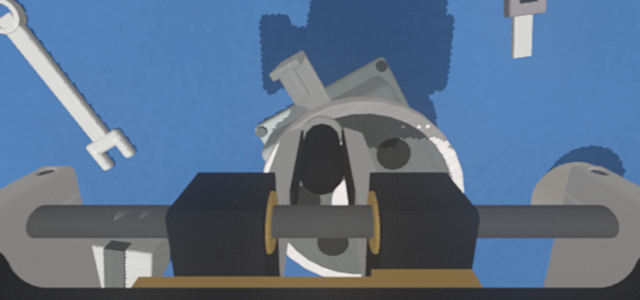

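In this view the handle is held at about (320,258 full-frame), in line between the pointer and the wheel axis. I'll open the fingers and lift off.

>>> {"method": "apply_moves", "body": {"moves": [[[0,0,0],[0,0,0],0.6],[[0,0,0],[0,0,0],0.4],[[0,0,0],[0,0,0],0.2],[[0,0,0],[0,0,0],0],[[0,0,0],[0,0,0],0],[[0,0,0],[0,0,0],0],[[0,0,0],[0,0,0],0],[[0,0,0],[0,0,0],0]]}}

```text
clock: 7.67
eef_pos: [496.6, -212.4, 124.9]
eef_rot: [3.142, -0.0, 2.801]
wrist_force: [0.1, 0.0, -0.0]
finger_gap: 73.5
finger_force: 0.0
```

>>> {"method": "apply_moves", "body": {"moves": [[[0,0,-0.1],[0,0,0],0],[[0,0,-0.2],[0,0,0],0],[[0,0,-0.35],[0,0,0],0],[[0,0,-0.5],[0,0,0],0],[[0,0,-0.6],[0,0,0],0],[[0,0,-0.6],[0,0,0],0],[[0,0,-0.6],[0,0,0],0],[[0,0,-0.6],[0,0,0],0]]}}

```text
clock: 8.33
eef_pos: [496.3, -212.3, 273.8]
eef_rot: [3.141, -0.001, 2.801]
wrist_force: [-0.2, 0.2, -0.2]
finger_gap: 94.0
finger_force: 0.0
```

Run:
```python
from h import *
from cell import manip
import cv2
print(manip.read_state()['eef_pos'])
np.savez("w4.npz",**viewer.camera_info("wrist"))
im=viewer.camera("wrist");cv2.imwrite("pics/w4.png",im)
print(proj("wrist",[553,-202.5,90]),proj("wrist",[474.6,-217,89]),proj("wrist",[496,-213,150]))
c=im[120:270,240:420];cv2.imwrite("pics/w4c.png",cv2.resize(c,None,fx=4,fy=4,interpolation=2))
```

```text
[ 496.2592084  -212.30041998  273.81015735]
[344.60070105 228.00562585] [310.8668974  170.75471017] [320.15503395 200.06136043]
```

View pics/w4c.png

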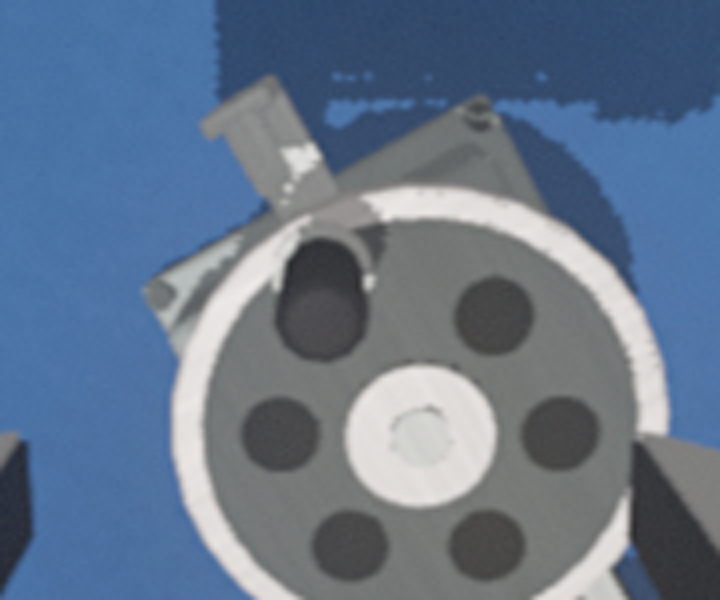

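After release the handle top is at about (320.5,199.5). That matches the projection of the in-line position (320.2,200.1), and nothing is touching it.

```bash
python3 -c "
from cell import manip
print(manip.sign_off())"
```

```text
the job is handed in; nothing more can be done
None
```

The job is handed in, with no verdict returned: I turned the larger handwheel about 44° anticlockwise past the pointer, brought it back clockwise only until the handle lined up to within about a degree or two, and released it; the smaller handwheel was never touched.

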